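# Make up two painter's kits from the stock on the table

## Task

Make up the two painter's kits. The larger tray gets the loose paint tube, laid flat lengthwise in its long bay, and the tiny white bottle, standing in its small bay; that bottle is in one of the three clear-lidded compartments of the organiser, so open only the lid over it and leave the other two shut. The smaller tray gets the blue ink bottle, standing in its square bay, and the flat two-capped tin, standing in its narrow bay; leave the glass muller where it stands and let go of everything.

Things in the scene. Friction and masses are not known exactly. Their poses are not given: they have to be found in the camera images.
- large_tray: Larger wooden tray, fixed, 127 (x) by 140 (y) mm, 12 mm high; origin at the centre of its underside. Two bays with floors 5 mm up: the long bay, 62 (x) by 130 (y) mm, centred at x = +27.5, y = 0 mm; the small bay, 50 (x) by 56 (y) mm, centred at x = -33.5, y = 0 mm, with solid wood either side of it.
- small_tray: Smaller wooden tray, fixed, 80 (x) by 135 (y) mm, 12 mm high, walls and divider 5 mm thick; origin at the centre of its underside. Two bays with floors 5 mm up, both centred at x = 0: square bay, 70 by 70 mm, centre y = -27.5 mm; narrow bay, 70 (x) by 50 (y) mm, centre y = +37.5 mm. The tin fits the narrow bay with its breadth along the tray's x.
- tube: Paint tube with a black cap and a red band, the only one lying loose on the open table; 27 mm wide (x), 100 mm long (y), up to 19 mm thick, about 45 g. Origin at the middle of its underside. Grasp across the middle, across x.
- ink_bottle: Round dark blue ink bottle with a pale cap, 39 mm diameter, 77 mm high (the 33 mm wide cap begins 57 mm up), standing, about 90 g. Origin at the centre of its underside, z up.
- flat_tin: Flat grey tin with two little screw caps on top, 29 mm thick (x), 47 mm broad (y), 63 mm high (body 56 mm), standing, about 120 g. Origin at the centre of its underside, z up. Grasp across its thickness.
- dropper_bottle: Tiny white capped bottle, 23 mm diameter, 37 mm high, 20 g, origin at the centre of its underside; stands near the middle of one of three compartments of a fixed grey organiser 260 mm wide, 90 deep, 46 high, seen through the lid. Compartments are 80 by about 80 mm, floor 5 mm above the table, centred 49 mm in front of their lid's hinge; the others hold a stone and a clay cup, which stay.
- lid_left: Clear lid of the organiser's left (+y) compartment, 82 mm wide, 4 mm thick, with a black pull tab in its plane at mid front edge. Origin on the hinge, at the far edge, 49 mm above the table. Own frame: plate x = -2 to -90 mm, tab x = -88 to -130 (12 mm wide in y, 6 thick), organiser front wall x = -94; pinch the tab across its width at about x = -113.
- lid_middle: Clear lid of the middle compartment, made like the left one. Shut (level) at the start. Raising the tab turns it about its own y axis: front edge up, then away from the robot, at most 126 degrees. The hinge is stiff (about 0.08 N m): it stays where it is left. At about 110 degrees it is clear of a gripper reaching in.
- lid_right: Clear lid of the right (-y) compartment, made like the left one: same size, origin, tab and hinge. The lids are 85 mm apart, middle to middle, along the organiser.
- muller: Pale glass muller (knobbed handle on a round foot), 50 mm diameter, 76 mm high, standing in front of the big mortar; to be left alone. Origin at the centre of its underside, z up.

How it is judged:
By the outcome, as a careful person would: the job done as asked, in the order asked, and still so for the second after the job is handed in, with the robot touching nothing.
It also fails if it takes over 131 s, if anything falls off the work surface, if the arm or the gripper's body presses on something with over 40 N, if the wrist force passes 120 N, or if a joint passes its speed limit or range.

## Robot

A 6-joint arm with a two-finger parallel gripper is mounted at the origin on a cart in front of the work surface, level with it; the furniture and walls round the work are solid. World frame = base frame: x ahead of the robot, y to its left, z up, the work surface at z = 0. Lengths are in m, angles in rad, forces in N, time in s.
With the tool pointing down it reaches from about 0.3 to 0.95 m from the base axis. Payload 3.1 kg.
Tool frame: the origin (TCP) lies at the very end of the fingers, on their centre line; the grasp point (between the pads) lies 19 mm behind it; z points along the fingers, y is the line along which they close (so a half turn about z gives the same grasp; the last joint's range is limited). The gripper opens to 85 mm and grips with 20 to 120 N. Pads are 22 mm wide; open, the fingers measure 114 mm over their backs; the gripper's body (76 mm by 85 mm) begins 54 mm behind the grasp point. The pads swing forward as they close: fully open they stand 13 mm farther back than shut.
Start: joints at [1.058, 0.308, 1.634, -0, 1.2, -0.07], TCP at [0.268, 0.565, 0.231] pointing down, gripper open.
Joint ranges: [-3.06, 3.06], [-0.79, 1.96], [0.05, 2.63], [-1.19, 4.34], [0.05, 2.64], [-2.94, 2.94]. Speed limits (rad/s): [2.79, 2.79, 3.14, 3.14, 3.14, 3.14].

## Interface

Orientations are given as [roll, pitch, yaw] about the fixed x, y, z axes, in that order (R = Rz(yaw) Ry(pitch) Rx(roll)).
In Python, from bench import robot gives the robot as it stands.
- The arm moves only by the shell command python3 drive.py 'ROWS' [FORCE]. ROWS is a JSON list of rows, 1 to 8 of them, each of 7 numbers: a rotation vector rx, ry, rz in rad, then dx, dy, dz in m, then the opening from 0.0 (shut) to 1.0 (fully open); each row is the pose to reach, as a shift and turn from the pose commanded when the command began, along the tool's axes at that moment; what a row does not reach only later rows make up. A row lasts 1/8 s, in which the tool goes at most 0.0625 m and 0.188 rad, less where a joint would pass 70% of its speed; a pose out of reach is approached as far as the arm can. The fingers move at their own pace and stop on an object; FORCE is the grip in N (left out, the last holds). Time passes only in rows, so rows that do not move let the fingers close. It prints the time, the measured TCP pose, the force, the opening and the grip force at its end.
- robot.get_obs(): the state, without advancing time (a new reading comes with each control period).
- robot.read_camera(name): name is "side" or "top"; returns a dict with "color" (384x512x3 uint8, blue, green, red), "K" (3x3 intrinsics, pixels), "origin" and "orientation" of the camera in the world. Camera axes: x right, y down, z forward; pixel columns grow to the right and rows downward; lengths in m; the calibration is good to about 2 mm. A picture is of the moment at which its call begins. There is no depth.
- robot.job_done(): hands the job in; it is judged then, once.
The state is a dict: "time": time; "q": joint angles; "qvel": joint speeds; "effort": joint torques, N m; "eef_pos": TCP position; "orientation": TCP orientation; "ft_force": force on the tool from outside, world axes, zero at the start; "moment": the same for the moment, N m; "gripper_width": opening from 0.0 (shut) to 1.0 (fully open); "gripper_force": force on a finger pad.
Only numpy, scipy, OpenCV 4.12 (cv2) and the standard library are available. Lean on these libraries where they do the work, as an engineer would, in place of code of your own. Each camera call takes 0.05 s, during which the arm holds its last target. There are 200 camera calls.

## Working session

There is one attempt and no reset: what is moved stays moved. The work goes in short steps, Python scripts to look and compute and a shell command to move; the robot and the scene stay as the last step left them, time stands still between calls to the robot, and variables do not carry over. Pictures are saved under pics/ and viewed, at most 15 in all, crops included, and the job is handed in when it is done.

```bash
ls; mkdir -p pics; python3 - <<'E'
from bench import robot
import cv2,numpy as np
for n in("top","side"):
    r=robot.read_camera(n); cv2.imwrite(f"pics/{n}0.png",cv2.resize(r["color"],(800,600),interpolation=cv2.INTER_CUBIC))
    print(n,r["K"],r["origin"],r["orientation"])
o=robot.get_obs();print(o)
E
```

```text
bench.py
drive.py
pics
top [[410.16984369   0.         248.27562024]
 [  0.         410.16984369 181.71243475]
 [  0.           0.           1.        ]] [0.39715689 0.03248036 1.29784498] [-3.04387066e+00 -2.31617081e-03 -1.58759362e+00]
side [[359.82494369   0.         258.93520927]
 [  0.         359.82494369 188.37472996]
 [  0.           0.           1.        ]] [0.56418796 0.98507061 0.57173557] [-2.05909122 -0.01356313  3.09411244]
{'time': 0.1, 'q': array([ 1.05832949e+00,  3.08922730e-01,  1.63505233e+00, -1.38548055e-05,
        1.19972357e+00, -6.96804642e-02]), 'qvel': array([ 0.00054504, -0.00299904, -0.00394152, -0.00054416,  0.00114705,
        0.00111925]), 'effort': array([-1.49456796e-04, -4.16407871e+01, -2.77646041e+01, -5.50776952e-05,
        4.11376823e-03,  9.60233280e-06]), 'eef_pos': array([0.26743592, 0.56406321, 0.23016224]), 'orientation': array([-3.13949089e+00, -1.33756467e-04,  2.69881118e+00]), 'ft_force': array([-0.44984984,  0.35053054,  0.12902126]), 'moment': array([-0.00280875,  0.0103693 , -0.0350562 ]), 'gripper_force': 0.0, 'gripper_width': 1.0002712349847949}
```
View pics/top0.png

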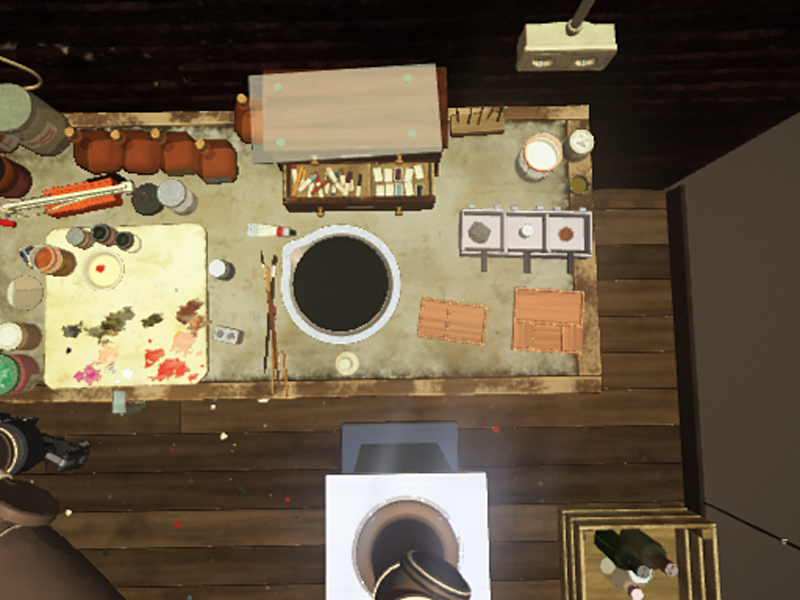

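View pics/side0.png

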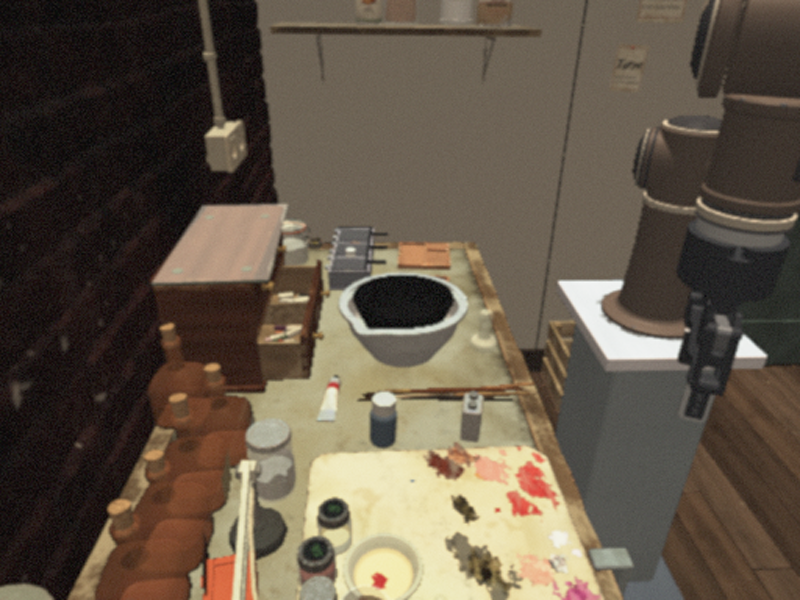

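The top view shows the white bottle under the middle lid (526,230). The tube is at (270,231), the ink bottle (221,270), the tin (228,334), the small tray (452,321) and the large tray (549,320). I'll enlarge for accuracy.

```bash
cat > h.py <<'E'
from bench import robot
import cv2,numpy as np
from scipy.spatial.transform import Rotation as R
np.set_printoptions(precision=4,suppress=True)
def px2w(cam,u,v,z):
    d=R.from_euler("xyz",cam["orientation"]).apply(np.linalg.inv(cam["K"])@[u,v,1]); o=np.array(cam["origin"])
    return o+d*(z-o[2])/d[2]
def w2px(cam,p):
    c=R.from_euler("xyz",cam["orientation"]).inv().apply(np.array(p)-cam["origin"]); c=cam["K"]@c; return c[:2]/c[2]
def crop(cam,u0,v0,w,h,s,name):
    im=cv2.resize(cam["color"][v0:v0+h,u0:u0+w],None,fx=s,fy=s,interpolation=cv2.INTER_CUBIC)
    for k in range(0,w,10): cv2.line(im,(k*s,0),(k*s,6 if k%50 else 14),(0,255,0),1); cv2.putText(im,str(u0+k),(k*s,24),0,.35,(0,255,0),1)
    for k in range(0,h,10): cv2.line(im,(0,k*s),(6,k*s),(0,255,0),1); cv2.putText(im,str(v0+k),(8,k*s+4),0,.35,(0,255,0),1)
    cv2.imwrite(name,im)
def mv(target,rpy=None):
    """shift & rotvec in the tool's axes from measured pose to target"""
    o=robot.get_obs(); r=R.from_euler("xyz",o["orientation"])
    d=r.inv().apply(np.array(target)-o["eef_pos"])
    rv=(r.inv()*R.from_euler("xyz",rpy)).as_rotvec() if rpy is not None else np.zeros(3)
    print("t",round(o["time"],2),"tcp",o["eef_pos"],"rpy",o["orientation"],"shift",d,"rotvec",rv)
E
python3 - <<'E'
from h import *
import pickle
t=robot.read_camera("top");s=robot.read_camera("side");pickle.dump((t,s),open("cams.pkl","wb"))
crop(t,128,136,132,98,6,"pics/c1.png");crop(t,260,128,132,100,6,"pics/c2.png");crop(s,190,230,132,60,6,"pics/c3.png")
E
```

View pics/c1.png

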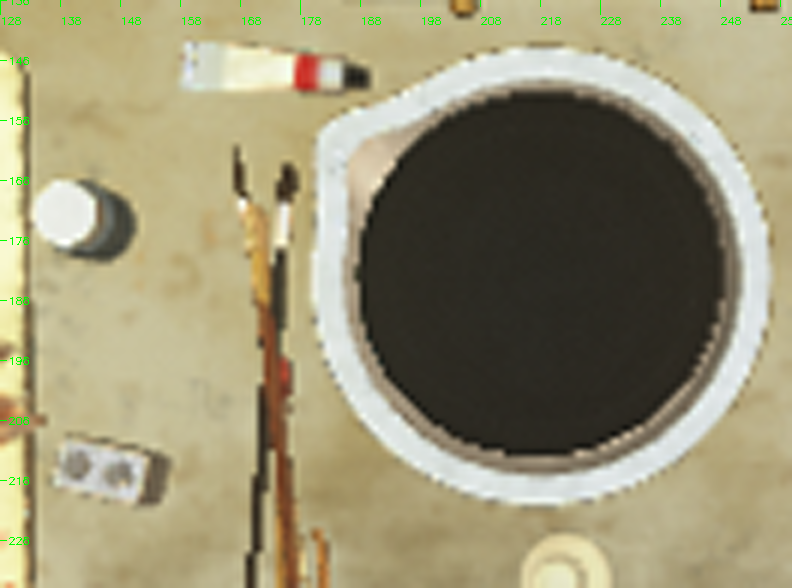

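View pics/c2.png

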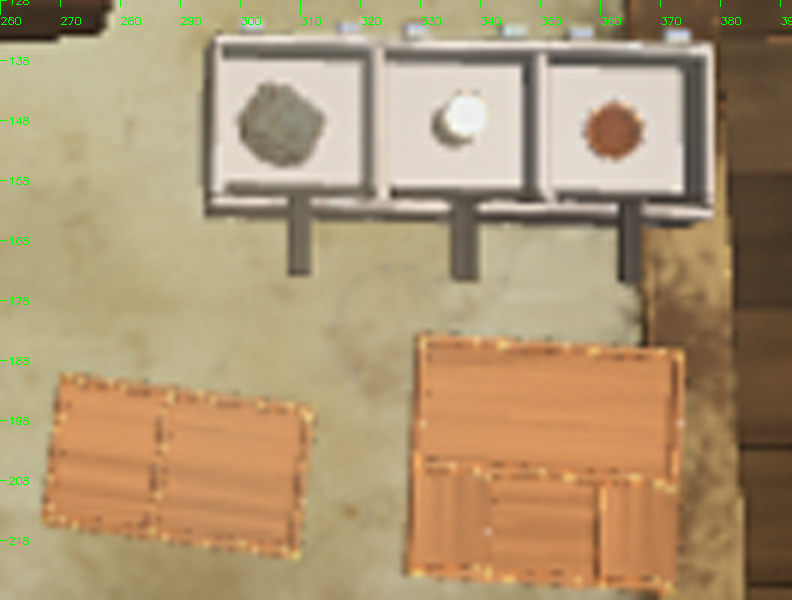

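View pics/c3.png

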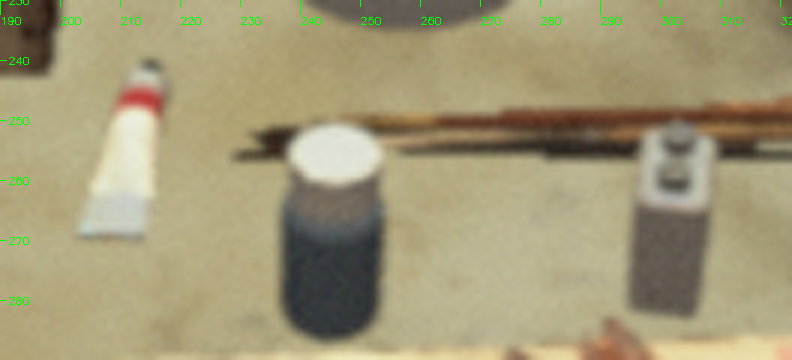

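Crop readings: the tube runs (158.4,147)–(189.5,149). Cap top of the ink bottle is at (139,171.8), the tin top at (145.1,214.2), the dropper cap at (337.7,147.3) and the middle tab end at (337.7,174.5). Next I'll convert these to positions.

```bash
python3 - <<'E'
from h import *
import pickle
t,s=pickle.load(open("cams.pkl","rb"))
T1=lambda x,y,z:px2w(t,128+x/6,136+y/6,z); T2=lambda x,y,z:px2w(t,260+x/6,128+y/6,z); S=lambda x,y,z:px2w(s,190+x/6,230+y/6,z)
a,b=T1(182,66,.004),T1(369,78,.009); print("tube",a,b,(a+b)/2,"len",np.linalg.norm(b-a),"dir",np.degrees(np.arctan2(*(a-b)[1::-1])))
a,b=S(112,236,.002),S(150,62,.012);print(" side",a,b,(a+b)/2)
print("ink",T1(66,215,.077),"side",S(336,154,.077))
c=np.array([T1(*p,.056) for p in[(66,435),(150,452),(140,503),(54,487)]]);print("tin",c.mean(0),"edges",c[0]-c[1],c[1]-c[2],c[3]-c[2],c[0]-c[3]); print(" side",S(676,171,.056))
for n,P in(("small",[(62,375),(313,412),(297,556),(43,522)]),("large",[(420,334),(683,352),(672,588),(407,574)])):
    c=np.array([T2(*p,.012) for p in P]); y=(c[0]-c[1]+c[3]-c[2])/2;x=(c[0]-c[3]+c[1]-c[2])/2
    print(n,c.mean(0),"sizes",np.linalg.norm(x),np.linalg.norm(y),"yaw x",np.degrees(np.arctan2(x[1],x[0])),"yaw y",np.degrees(np.arctan2(-y[0],y[1])))
print("dropper",T2(466,116,.042))
for p in((299,275),(465,280),(628,282)): print("tab end",T2(*p,.049))
c=[T2(*p,.046) for p in((213,38),(713,45),(712,222),(205,215))];print("org",c)
print("muller",T1(556,580,.076))
E
```

```text
tube [0.6401 0.3128 0.004 ] [0.6311 0.2126 0.009 ] [0.6356 0.2627 0.0065] len 0.10072146668230599 dir 84.8622669038633
 side [0.6438 0.319  0.002 ] [0.6345 0.218  0.012 ] [0.6392 0.2685 0.007 ]
ink [0.5519 0.3545 0.077 ] side [0.5561 0.3648 0.077 ]
tin [0.4255 0.3405 0.056 ] edges [0.0092 0.0423 0.    ] [ 0.0255 -0.0049  0.    ] [0.0087 0.0432 0.    ] [ 0.026  -0.0058  0.    ]
 side [0.429  0.3523 0.056 ]
small [ 0.4456 -0.1014  0.012 ] sizes 0.07654090849347982 0.13297669870062637 yaw x -8.382728947364065 yaw y -8.96420259857863
large [ 0.4448 -0.2931  0.012 ] sizes 0.12458471970270359 0.13803939002195711 yaw x -5.2442213789339345 yaw y -4.42994247820022
dropper [ 0.6228 -0.2517  0.042 ]
tab end [ 0.5407 -0.1616  0.049 ]
tab end [ 0.5367 -0.2464  0.049 ]
tab end [ 0.5343 -0.3297  0.049 ]
org [array([ 0.6651, -0.1215,  0.046 ]), array([ 0.6572, -0.38  ,  0.046 ]), array([ 0.5649, -0.3751,  0.046 ]), array([ 0.5728, -0.1148,  0.046 ])]
muller [0.3669 0.1118 0.076 ]
```

```bash
python3 -c "
from h import *
mv([.637,.266,.15],[np.pi,0,1.484])"
```

```text
t 0.2 tcp [0.2676 0.5643 0.2305] rpy [-3.1401 -0.0001  2.6988] shift [-0.4616 -0.1111  0.0806] rotvec [-0.0014  0.0008  1.2148]
```

```bash
R='[0,0,1.215,-0.4616,-0.1111,0.08,1]'; python3 drive.py '[[0,0,1.215,-0.4616,-0.1111,0.08,1],[0,0,1.215,-0.4616,-0.1111,0.08,1],[0,0,1.215,-0.4616,-0.1111,0.08,1],[0,0,1.215,-0.4616,-0.1111,0.08,1],[0,0,1.215,-0.4616,-0.1111,0.08,1],[0,0,1.215,-0.4616,-0.1111,0.08,1],[0,0,1.215,-0.4616,-0.1111,0.08,1],[0,0,1.215,-0.4616,-0.1111,0.08,1]]' 30
python3 drive.py '[[0,0,0,0,0,0,1],[0,0,0,0,0,0,1]]'
python3 -c "
from h import *
mv([.637,.266,.05],[np.pi,0,1.484])"
```

```text
time: 1.2
eef_pos: [0.639, 0.2642, 0.1504]
orientation: [-3.141, 0.0, 1.482]
ft_force: [0.4, -0.1, 0.1]
gripper_width: 1.003
gripper_force: 0.0
time: 1.45
eef_pos: [0.6367, 0.2666, 0.1508]
orientation: [-3.14, -0.0, 1.483]
ft_force: [-0.0, 0.4, -0.4]
gripper_width: 1.001
gripper_force: 0.0
t 1.45 tcp [0.6367 0.2666 0.1508] rpy [-3.1401 -0.0001  1.4832] shift [-0.0006  0.0005  0.1008] rotvec [-0.0015 -0.0001 -0.0008]
```

Go down to 50 mm and look with both cameras.

```bash
python3 drive.py '[[0,0,0,0,0,0.1,1],[0,0,0,0,0,0.1,1],[0,0,0,0,0,0.1,1]]'
python3 - <<'E'
from h import *
t=robot.read_camera("top");s=robot.read_camera("side")
crop(t,128,116,66,80,6,"pics/a.png");crop(s,180,210,66,80,6,"pics/b.png")
cv2.imwrite("pics/c4.png",np.hstack([cv2.imread("pics/a.png"),cv2.imread("pics/b.png")]))
E
```

```text
time: 1.82
eef_pos: [0.6323, 0.2668, 0.0472]
orientation: [-3.133, 0.004, 1.486]
ft_force: [-0.1, 0.1, 0.2]
gripper_width: 1.001
gripper_force: 0.0
```

View pics/c4.png

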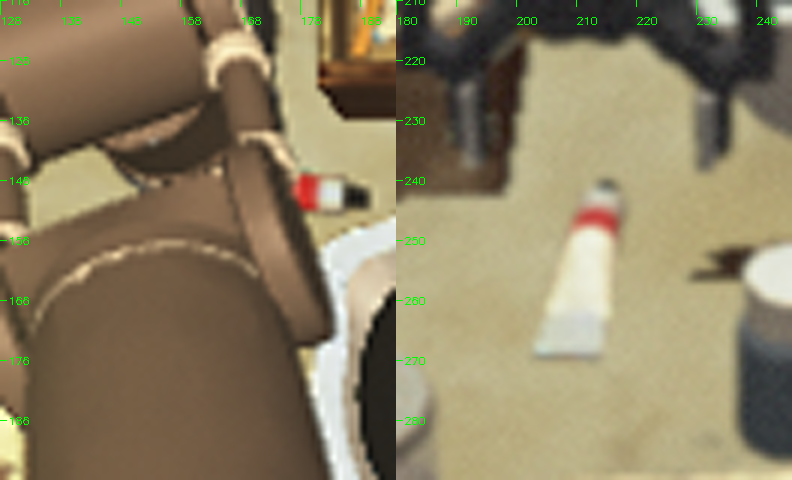

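The left and right fingertips in the side view are near (193,238) and (232,238), so the tool centre is about (212.7,238). I'll compare that with the projection.

```bash
python3 - <<'E'
from h import *
import pickle
t,s=pickle.load(open("cams.pkl","rb"))
o=robot.get_obs();p=o["eef_pos"];print(p)
for z in(0,.005,.013): print(w2px(s,p+[0,0,z]))
print(px2w(s,212.3,237.8,p[2]+.013))
mv([.637,.266,.02],[np.pi,0,1.484])
E
```

```text
[0.6372 0.2679 0.0524]
[211.9067 239.0588]
[211.808  237.3696]
[211.6489 234.6479]
[0.6348 0.2809 0.0654]
t 1.93 tcp [0.6372 0.2679 0.0524] rpy [ 3.1406 -0.0006  1.4854] shift [-0.002  -0.0001  0.0324] rotvec [ 0.001  -0.0006  0.0014]
```

```bash
python3 drive.py '[[0,0,0,-0.003,0,0.03,1],[0,0,0,-0.003,0,0.045,1],[0,0,0,-0.003,0,0.045,1]]'
python3 drive.py '[[0,0,0,0,0,0,0],[0,0,0,0,0,0,0],[0,0,0,0,0,0,0],[0,0,0,0,0,0,0],[0,0,0,0,0,0,0],[0,0,0,0,0,0,0]]' 30
```

```text
time: 2.3
eef_pos: [0.6367, 0.2638, 0.0064]
orientation: [-3.141, 0.0, 1.484]
ft_force: [0.7, 0.1, -0.1]
gripper_width: 0.996
gripper_force: 0.0
time: 3.05
eef_pos: [0.6382, 0.2638, 0.0073]
orientation: [3.139, -0.001, 1.484]
ft_force: [0.8, -0.7, 5.4]
gripper_width: 0.233
gripper_force: 28.9
```

```bash
python3 drive.py '[[0,0,0,0,0,-0.02,0],[0,0,0,0,0,-0.06,0],[0,0,0,0,0,-0.06,0]]'
python3 - <<'E'
from h import *
s=robot.read_camera("side")
crop(s,170,190,100,80,6,"pics/c5.png")
mv([.4735,-.2935,.25],[np.pi,0,1.485])
E
```

```text
time: 3.42
eef_pos: [0.64, 0.2648, 0.0709]
orientation: [3.135, -0.003, 1.484]
ft_force: [1.2, 0.3, -0.6]
gripper_width: 0.235
gripper_force: 27.8
t 3.48 tcp [0.6383 0.2642 0.0687] rpy [ 3.1382 -0.0017  1.4839] shift [-0.5696 -0.1152 -0.1827] rotvec [ 0.0034 -0.0017 -0.0011]
```

View pics/c5.png

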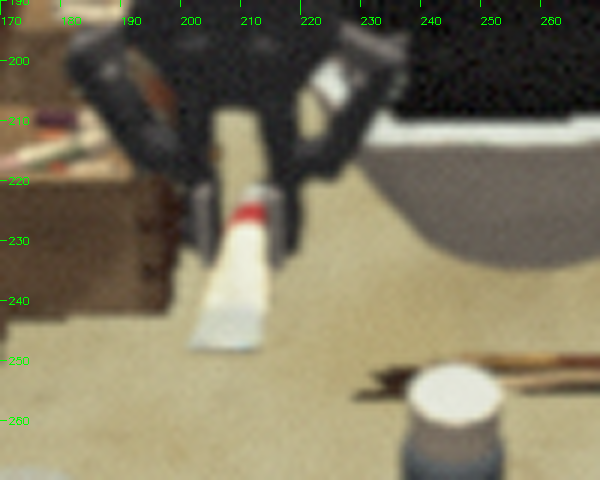

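The tube is held level between the fingers. Now I'll lift it and traverse to the large tray.

```bash
python3 drive.py '[[0,0,0,0,0,-0.06,0],[0,0,0,0,0,-0.12,0],[0,0,0,-0.06,-0.012,-0.16,0],[0,0,0,-0.12,-0.024,-0.16,0],[0,0,0,-0.18,-0.036,-0.16,0],[0,0,0,-0.24,-0.049,-0.16,0],[0,0,0,-0.30,-0.061,-0.16,0],[0,0,0,-0.36,-0.073,-0.16,0]]' >/dev/null
python3 drive.py '[[0,0,0,-0.06,-0.012,0,0],[0,0,0,-0.12,-0.024,0,0],[0,0,0,-0.18,-0.036,0,0],[0,0,0,-0.205,-0.041,0.0,0],[0,0,0,-0.205,-0.041,0.05,0],[0,0,0,-0.205,-0.041,0.1,0],[0,0,0,-0.205,-0.041,0.15,0],[0,0,0,-0.205,-0.041,0.15,0]]'
python3 - <<'E'
from h import *
mv([.4735,-.2935,.014],[np.pi,0,1.485])
s=robot.read_camera("side");t=robot.read_camera("top")
crop(s,200,110,100,80,4,"pics/a.png");crop(t,260,128,100,80,4,"pics/b.png")
cv2.imwrite("pics/c6.png",np.hstack([cv2.imread("pics/a.png"),cv2.imread("pics/b.png")]))
E
```

```text
time: 5.48
eef_pos: [0.4698, -0.283, 0.0705]
orientation: [-3.129, -0.008, 1.484]
ft_force: [-0.8, 0.3, -0.5]
gripper_width: 0.229
gripper_force: 28.0
t 5.47 tcp [ 0.4698 -0.283   0.0705] rpy [-3.1289 -0.0076  1.4836] shift [-0.0106  0.0053  0.0563] rotvec [-0.0127 -0.0076 -0.0014]
```

```bash
python3 drive.py '[[0,0,0,-0.0106,0.004,0.03,0],[0,0,0,-0.0106,0.004,0.054,0],[0,0,0,-0.0106,0.004,0.054,0],[0,0,0,-0.0106,0.004,0.054,0]]'
python3 -c "
from h import *
mv([.4735,-.2935,.014],[np.pi,0,1.485])"
```

```text
time: 6.08
eef_pos: [0.4799, -0.2988, 0.0247]
orientation: [3.138, 0.002, 1.484]
ft_force: [-0.0, 0.3, 0.1]
gripper_width: 0.231
gripper_force: 28.0
t 6.08 tcp [ 0.4799 -0.2988  0.0247] rpy [3.1381 0.0021 1.484 ] shift [ 0.0047 -0.0069  0.0107] rotvec [ 0.0035  0.0021 -0.001 ]
```

```bash
python3 drive.py '[[0,0,0,0.0047,-0.0065,0.005,0],[0,0,0,0.0047,-0.0065,0.0105,0],[0,0,0,0.0047,-0.0065,0.0105,0],[0,0,0,0.0047,-0.0065,0.0105,0]]'
python3 -c "
from h import *
mv([.4735,-.2935,.014],[np.pi,0,1.485])"
```

```text
time: 6.58
eef_pos: [0.4719, -0.2921, 0.0123]
orientation: [-3.141, -0.001, 1.484]
ft_force: [-1.6, 2.3, 5.1]
gripper_width: 0.23
gripper_force: 29.8
t 6.58 tcp [ 0.4719 -0.2921  0.0123] rpy [-3.1407 -0.0007  1.4838] shift [-0.0013  0.0017 -0.0017] rotvec [-0.0009 -0.0007 -0.0012]
```

```bash
python3 drive.py '[[0,0,0,0,0,-0.003,0],[0,0,0,0,0,-0.003,0.4],[0,0,0,0,0,-0.003,0.6],[0,0,0,0,0,-0.003,1],[0,0,0,0,0,-0.003,1],[0,0,0,0,0,-0.06,1],[0,0,0,0,0,-0.11,1],[0,0,0,0,0,-0.16,1]]'
python3 - <<'E'
from h import *
s=robot.read_camera("side");crop(s,200,100,130,90,6,"pics/c7.png")
# dropper/tab targets: average of fits
y0=np.array([-.1616,-.2464,-.3297])
mv([.55,-.2455,.15],[np.pi,0,1.485])
E
```

```text
time: 7.58
eef_pos: [0.472, -0.2923, 0.1731]
orientation: [-3.141, -0.0, 1.484]
ft_force: [1.6, -0.8, -0.3]
gripper_width: 1.006
gripper_force: 0.0
t 7.62 tcp [ 0.4761 -0.2952  0.1809] rpy [3.1308 0.0065 1.4839] shift [0.0562 0.069  0.0313] rotvec [ 0.0108  0.0065 -0.0011]
```

View pics/c7.png

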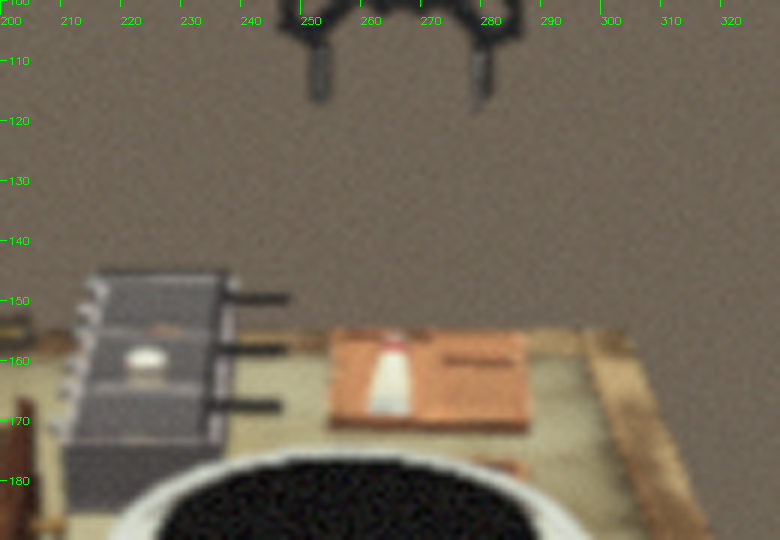

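The tube lies in the long bay, crimp end at (265,168) and cap towards (265,157). Now the middle lid's tab: first go above it.

```bash
python3 -c "
from h import *
mv([.553,-.2452,.10],[np.pi,0,-.033])"
```

```text
t 7.62 tcp [ 0.4761 -0.2952  0.1809] rpy [3.1308 0.0065 1.4839] shift [0.0571 0.0714 0.0813] rotvec [ 0.0136 -0.0029  1.5169]
```

```bash
python3 drive.py '[[0,0,0.188,0.02,0.03,0,0.5],[0,0,0.376,0.057,0.071,0,0.5],[0,0,0.564,0.057,0.071,0,0.5],[0,0,0.752,0.057,0.071,0.04,0.5],[0,0,0.94,0.057,0.071,0.08,0.5],[0,0,1.128,0.057,0.071,0.08,0.5],[0,0,1.316,0.057,0.071,0.08,0.5],[0,0,1.5,0.057,0.071,0.08,0.5]]'
python3 drive.py '[[0,0,0.017,0,0,0,0.5],[0,0,0.017,0,0,0,0.5],[0,0,0.017,0,0,0,0.5]]'
python3 - <<'E'
from h import *
mv([.553,-.2452,.033],[np.pi,0,-.033])
s=robot.read_camera("side");crop(s,200,110,100,80,6,"pics/c8.png")
E
```

```text
time: 8.62
eef_pos: [0.5476, -0.2417, 0.0911]
orientation: [-3.141, 0.001, -0.022]
ft_force: [0.8, -0.3, -0.9]
gripper_width: 0.497
gripper_force: 0.0
time: 9.0
eef_pos: [0.5478, -0.2418, 0.0917]
orientation: [-3.142, 0.0, -0.032]
ft_force: [0.2, -0.4, -0.2]
gripper_width: 0.497
gripper_force: 0.0
t 9.0 tcp [ 0.5478 -0.2418  0.0917] rpy [-3.1416  0.     -0.0317] shift [0.0053 0.0032 0.0587] rotvec [-0.      0.      0.0013]
```

View pics/c8.png

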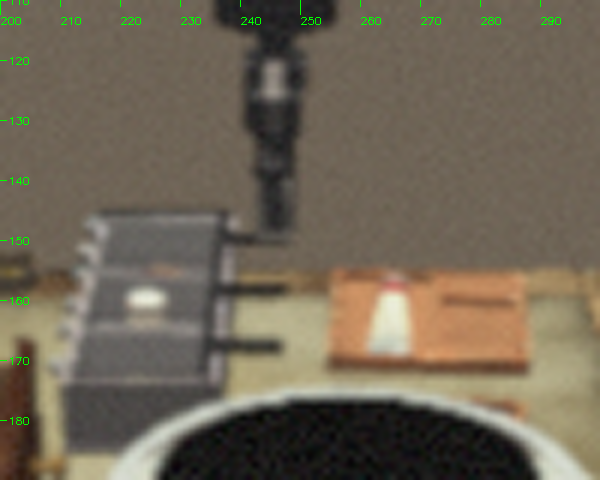

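The finger column is at u≈245 and the middle tab spans u 239–247.5 at v≈158. A 5 mm forward shift puts the pinch at about -113. Descend and pinch.

```bash
python3 drive.py '[[0,0,0,0.005,0.003,0.02,0.5],[0,0,0,0.005,0.003,0.04,0.5],[0,0,0,0.005,0.003,0.058,0.5],[0,0,0,0.005,0.003,0.058,0.5],[0,0,0,0.005,0.003,0.058,0.1],[0,0,0,0.005,0.003,0.058,0],[0,0,0,0.005,0.003,0.058,0],[0,0,0,0.005,0.003,0.058,0]]' 40
python3 drive.py '[[0,0,0,0,0,0,0],[0,0,0,0,0,0,0]]'
python3 - <<'E'
from h import *
mv([.553,-.2452,.033],[np.pi,0,-.033])
E
```

```text
time: 10.05
eef_pos: [0.5534, -0.2451, 0.0346]
orientation: [3.141, -0.002, -0.033]
ft_force: [-0.1, 0.8, 2.0]
gripper_width: 0.125
gripper_force: 39.1
time: 10.3
eef_pos: [0.5534, -0.2452, 0.0345]
orientation: [3.141, -0.001, -0.033]
ft_force: [0.1, 0.9, 4.5]
gripper_width: 0.128
gripper_force: 39.4
t 10.3 tcp [ 0.5534 -0.2452  0.0345] rpy [ 3.1412 -0.0014 -0.0333] shift [-0.0004  0.      0.0015] rotvec [ 0.0004 -0.0014 -0.0003]
```

```bash
python3 drive.py '[[0,0,0,0.0017,0,-0.0197,0],[0,0,0,0.0068,0,-0.0388,0],[0,0,0,0.0152,0,-0.0568,0],[0,0,0,0.0266,0,-0.073,0],[0,0,0,0.0405,0,-0.087,0],[0,0,0,0.0405,0,-0.087,0]]'
python3 - <<'E'
from h import *
s=robot.read_camera("side");crop(s,190,90,100,100,6,"pics/c9.png")
E
```

```text
time: 11.05
eef_pos: [0.5933, -0.2466, 0.1217]
orientation: [3.141, 0.001, -0.033]
ft_force: [-1.8, -0.8, 1.4]
gripper_width: 0.13
gripper_force: 40.1
```

View pics/c9.png

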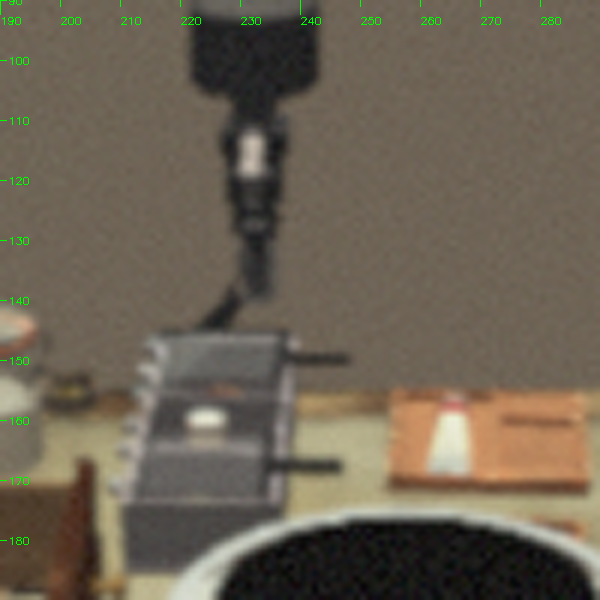

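The middle lid is at about 50°, with the tab running from the gripper at (230,138) down-left to (224,144); the other two are shut. Continuing the arc.

```bash
python3 drive.py '[[0,0,0,0.0163,0,-0.0113,0],[0,0,0,0.0342,0,-0.0197,0],[0,0,0,0.0533,0,-0.0248,0],[0,0,0,0.073,0,-0.0265,0],[0,0,0,0.0927,0,-0.0248,0],[0,0,0,0.1118,0,-0.0197,0],[0,0,0,0.119,0,-0.0167,0],[0,0,0,0.119,0,-0.0167,0]]'
python3 - <<'E'
from h import *
s=robot.read_camera("side");crop(s,170,90,120,100,5,"pics/c10.png")
E
```

```text
time: 12.1
eef_pos: [0.7159, -0.2513, 0.1414]
orientation: [3.139, -0.009, -0.033]
ft_force: [1.5, -1.0, 7.8]
gripper_width: 0.107
gripper_force: 39.0
```

View pics/c10.png

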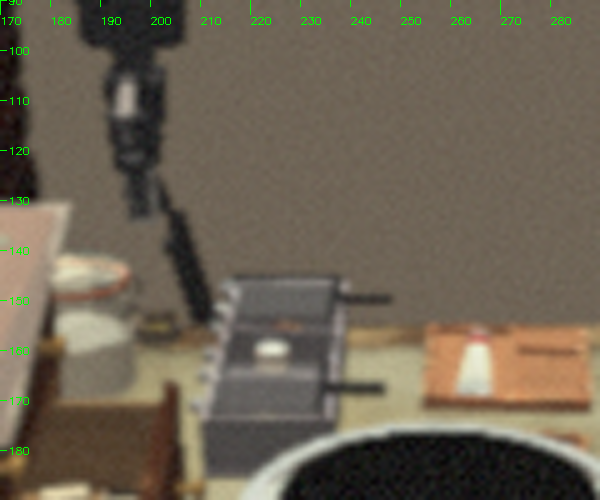

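The lid now leans from its hinge (212,153) to its tip (202,127), about 110°, and the tab end is just leaving the fingers. Release, rise and check positions.

```bash
python3 drive.py '[[0,0,0,0,0,0,0.4],[0,0,0,0,0,0,0.45],[0,0,0,0,0,-0.05,0.45],[0,0,0,0,0,-0.1,0.45],[0,0,0,-0.05,0,-0.1,0.45],[0,0,0,-0.09,0,-0.1,0.45],[0,0,0,-0.09,0,-0.1,0.45]]'
python3 - <<'E'
from h import *
import pickle
t,s=pickle.load(open("cams.pkl","rb"))
f=lambda x,y,z:px2w(t,260+(x+.5)/6-.5,128+(y+.5)/6-.5,z)
print("bay",f(545,530,.008),"dropper",f(466,116,.042),"side",px2w(s,223.8,159.4,.042))
mv([.624,-.2495,.1],[np.pi,0,-.033])
s=robot.read_camera("side");crop(s,170,90,120,100,5,"pics/c11.png")
E
```

```text
time: 13.02
eef_pos: [0.6184, -0.2465, 0.236]
orientation: [-3.14, 0.005, -0.034]
ft_force: [0.4, -0.6, -0.4]
gripper_width: 0.449
gripper_force: 0.0
bay [ 0.4105 -0.2911  0.008 ] dropper [ 0.6241 -0.2504  0.042 ] side [ 0.6284 -0.2411  0.042 ]
t 13.03 tcp [ 0.6184 -0.2465  0.236 ] rpy [-3.1397  0.0045 -0.0344] shift [0.0063 0.003  0.1359] rotvec [-0.0019  0.0045 -0.0014]
```

View pics/c11.png

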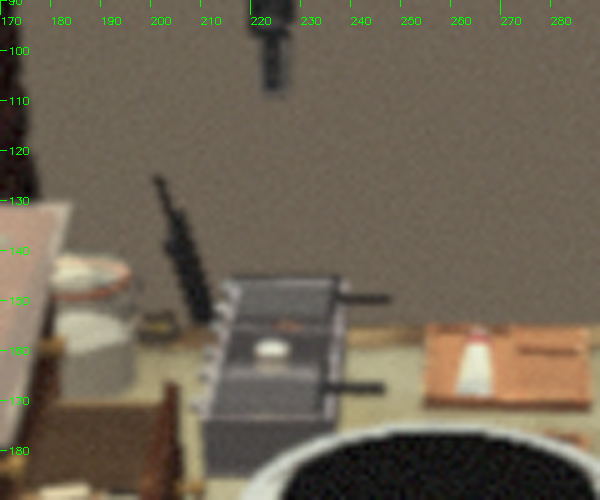

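The lid stays open at about 110°, the side lids are shut and the fingers line up with the bottle (u≈224). Descending.

```bash
python3 drive.py '[[0,0,0,0.004,0.002,0.06,0.45],[0,0,0,0.004,0.002,0.12,0.45],[0,0,0,0.004,0.002,0.14,0.45],[0,0,0,0.004,0.002,0.14,0.45],[0,0,0,0.004,0.002,0.14,0.45]]'
python3 - <<'E'
from h import *
mv([.624,-.2495,.014],[np.pi,0,-.033])
E
```

```text
time: 13.7
eef_pos: [0.6287, -0.2504, 0.1003]
orientation: [3.14, -0.005, -0.033]
ft_force: [0.4, -0.3, 0.6]
gripper_width: 0.45
gripper_force: 0.0
t 13.7 tcp [ 0.6287 -0.2504  0.1003] rpy [ 3.1396 -0.0049 -0.033 ] shift [-0.0051 -0.001   0.0863] rotvec [ 0.002  -0.0049 -0.    ]
```

```bash
python3 drive.py '[[0,0,0,-0.004,-0.001,0.03,0.45],[0,0,0,-0.004,-0.001,0.06,0.45],[0,0,0,-0.004,-0.001,0.086,0.45],[0,0,0,-0.004,-0.001,0.086,0.45],[0,0,0,-0.004,-0.001,0.086,0.3],[0,0,0,-0.004,-0.001,0.086,0],[0,0,0,-0.004,-0.001,0.086,0],[0,0,0,-0.004,-0.001,0.086,0]]' 25
python3 drive.py '[[0,0,0,0,0,0,0],[0,0,0,0,0,-0.03,0],[0,0,0,0,0,-0.09,0],[0,0,0,0,0,-0.14,0],[0,0,0,0,0,-0.14,0]]'
python3 - <<'E'
from h import *
mv([.4115,-.290,.06],[np.pi,0,-.033])
E
```

```text
time: 14.7
eef_pos: [0.6245, -0.2495, 0.0144]
orientation: [3.139, -0.005, -0.033]
ft_force: [0.3, 0.6, 6.6]
gripper_width: 0.257
gripper_force: 24.8
time: 15.32
eef_pos: [0.6264, -0.2502, 0.1587]
orientation: [3.137, -0.012, -0.033]
ft_force: [0.2, 0.2, -0.8]
gripper_width: 0.254
gripper_force: 24.7
t 15.32 tcp [ 0.6264 -0.2502  0.1587] rpy [ 3.1365 -0.0118 -0.0331] shift [-0.2146  0.0464  0.0964] rotvec [ 0.0051 -0.0118 -0.0002]
```

```bash
python3 drive.py '[[0,0,0,-0.06,0.013,0,0],[0,0,0,-0.12,0.026,0,0],[0,0,0,-0.18,0.039,0.02,0],[0,0,0,-0.2146,0.0464,0.06,0],[0,0,0,-0.2146,0.0464,0.09,0],[0,0,0,-0.2146,0.0464,0.095,0],[0,0,0,-0.2146,0.0464,0.095,0]]'
python3 - <<'E'
from h import *
mv([.4115,-.290,.017],[np.pi,0,-.033])
E
```

```text
time: 16.2
eef_pos: [0.4065, -0.2875, 0.0565]
orientation: [-3.141, 0.0, -0.033]
ft_force: [0.8, -0.3, 0.1]
gripper_width: 0.255
gripper_force: 24.7
t 16.2 tcp [ 0.4065 -0.2875  0.0565] rpy [-3.1414  0.0002 -0.0328] shift [0.0051 0.0023 0.0395] rotvec [-0.0002  0.0002  0.0002]
```

```bash
python3 drive.py '[[0,0,0,0.005,0.0023,0.02,0],[0,0,0,0.005,0.0023,0.036,0],[0,0,0,0.005,0.0023,0.041,0],[0,0,0,0.005,0.0023,0.041,0],[0,0,0,0.005,0.0023,0.041,0]]'
python3 - <<'E'
from h import *
mv([.4115,-.290,.0145],[np.pi,0,-.033])
E
```

```text
time: 16.82
eef_pos: [0.4114, -0.2903, 0.016]
orientation: [3.141, -0.001, -0.033]
ft_force: [0.0, -0.8, 0.2]
gripper_width: 0.254
gripper_force: 24.7
t 16.82 tcp [ 0.4114 -0.2903  0.016 ] rpy [ 3.141  -0.0007 -0.0331] shift [ 0.0001 -0.0003  0.0015] rotvec [ 0.0006 -0.0007 -0.0001]
```

```bash
python3 drive.py '[[0,0,0,0,0,0.0015,0],[0,0,0,0,0,0.0015,0],[0,0,0,0,0,0.0015,0.3],[0,0,0,0,0,0.0015,0.45],[0,0,0,0,0,0.0015,0.6],[0,0,0,0,0,-0.04,0.6],[0,0,0,0,0,-0.1,0.8],[0,0,0,0,0,-0.16,1]]'
python3 - <<'E'
from h import *
mv([.553,.356,.20],[np.pi,0,1.5])
E
```

```text
time: 17.82
eef_pos: [0.4105, -0.2896, 0.1766]
orientation: [-3.141, 0.001, -0.033]
ft_force: [0.4, -0.6, -0.3]
gripper_width: 0.983
gripper_force: 0.0
t 17.82 tcp [ 0.4105 -0.2896  0.1766] rpy [-3.1409  0.001  -0.0332] shift [ 0.1209 -0.65   -0.023 ] rotvec [-0.0013  0.0002 -1.5332]
```

```bash
python3 drive.py '[[0,0,-0.18,0,-0.03,-0.05,1],[0,0,-0.36,0.01,-0.09,-0.07,1],[0,0,-0.54,0.02,-0.15,-0.07,1],[0,0,-0.72,0.03,-0.21,-0.07,1],[0,0,-0.9,0.04,-0.27,-0.07,1],[0,0,-1.08,0.05,-0.33,-0.07,1],[0,0,-1.26,0.06,-0.39,-0.07,1],[0,0,-1.44,0.07,-0.45,-0.07,1]]' 30 >/dev/null
python3 - <<'E'
from h import *
s=robot.read_camera("top");crop(s,255,120,130,100,6,"pics/c12.png")
mv([.553,.356,.20],[np.pi,0,1.5])
E
```

```text
t 18.88 tcp [0.4971 0.1666 0.2458] rpy [ 3.1401 -0.0079  1.4204] shift [0.1952 0.0269 0.0474] rotvec [ 0.0018 -0.0079 -0.0796]
```

View pics/c12.png

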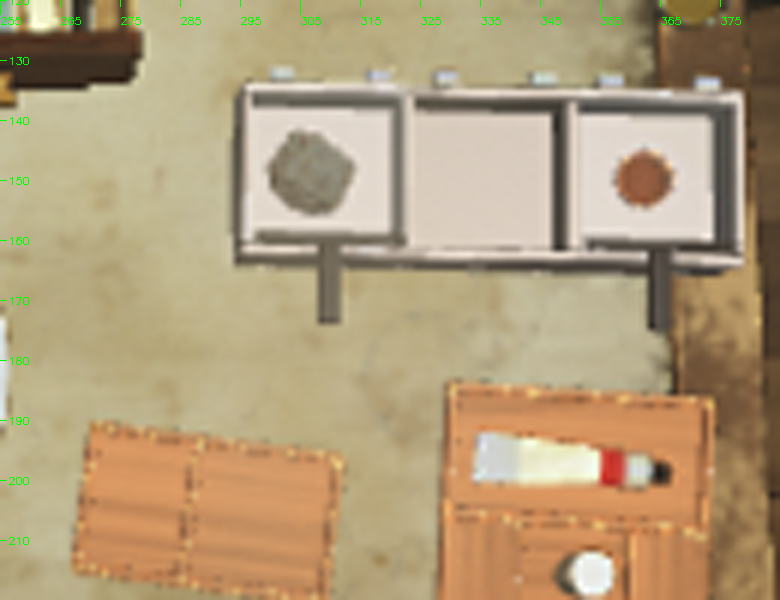

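The tube lies flat in the long bay and the white bottle stands in the small bay (cap at (353,215)). The other lids are shut. On to the ink bottle.

```bash
python3 drive.py '[[0,0,-0.08,0.06,0.01,0,1],[0,0,-0.08,0.12,0.02,0.01,1],[0,0,-0.08,0.18,0.027,0.05,1],[0,0,-0.08,0.194,0.027,0.09,1],[0,0,-0.08,0.194,0.027,0.11,1],[0,0,-0.08,0.194,0.027,0.11,1],[0,0,-0.08,0.194,0.027,0.11,1]]'
python3 - <<'E'
from h import *
mv([.553,.356,.016],[np.pi,0,1.5])
E
```

```text
time: 19.75
eef_pos: [0.5554, 0.3438, 0.1373]
orientation: [3.139, -0.001, 1.485]
ft_force: [0.4, -0.4, 0.8]
gripper_width: 1.0
gripper_force: 0.0
t 19.75 tcp [0.5554 0.3438 0.1373] rpy [ 3.1393 -0.0012  1.4854] shift [ 0.0118 -0.0037  0.1213] rotvec [ 0.0023 -0.0012 -0.0146]
```

```bash
python3 drive.py '[[0,0,0,0.0128,-0.0037,0.02,1],[0,0,0,0.0128,-0.0037,0.06,1],[0,0,0,0.0128,-0.0037,0.1,1],[0,0,0,0.0128,-0.0037,0.121,1],[0,0,0,0.0128,-0.0037,0.121,1]]'
python3 drive.py '[[0,0,0,0,0,0,0],[0,0,0,0,0,0,0],[0,0,0,0,0,0,0],[0,0,0,0,0,0,0],[0,0,0,0,0,0,0]]' 35
python3 - <<'E'
from h import *
mv([.4428,-.1273,.25],[np.pi,0,1.42])
E
```

```text
time: 20.38
eef_pos: [0.5502, 0.3569, 0.0126]
orientation: [-3.138, 0.002, 1.487]
ft_force: [-0.8, 0.9, 0.2]
gripper_width: 1.001
gripper_force: 0.0
time: 21.0
eef_pos: [0.554, 0.3584, 0.017]
orientation: [3.137, -0.002, 1.487]
ft_force: [0.2, -0.9, 6.2]
gripper_width: 0.44
gripper_force: 35.6
t 21.0 tcp [0.554  0.3584 0.017 ] rpy [ 3.137  -0.0025  1.4869] shift [-0.4927 -0.069  -0.2346] rotvec [ 0.0045 -0.0026  0.0669]
```

```bash
python3 drive.py '[[0,0,0,0,0,-0.03,0],[0,0,0,0,0,-0.09,0],[0,0,0,0,0,-0.15,0],[0,0,0,0,0,-0.21,0],[0,0,0,-0.05,-0.007,-0.235,0],[0,0,0,-0.11,-0.015,-0.235,0],[0,0,0,-0.17,-0.024,-0.235,0],[0,0,0,-0.23,-0.032,-0.235,0]]' >/dev/null
python3 drive.py '[[0,0,0,-0.06,-0.009,0,0],[0,0,0,-0.12,-0.018,0,0],[0,0,0,-0.18,-0.027,0,0],[0,0,0,-0.23,-0.035,0,0],[0,0,0,-0.262,-0.037,0.02,0],[0,0,0,-0.262,-0.037,0.08,0],[0,0,0,-0.262,-0.037,0.14,0],[0,0,0,-0.262,-0.037,0.17,0]]'
python3 drive.py '[[0,0,0,0,0,0,0],[0,0,0,0,0,0,0]]'
python3 - <<'E'
from h import *
mv([.4428,-.1273,.023],[np.pi,0,1.42])
E
```

```text
time: 23.0
eef_pos: [0.4382, -0.1258, 0.0761]
orientation: [-3.135, -0.002, 1.486]
ft_force: [0.3, 0.6, -0.3]
gripper_width: 0.435
gripper_force: 35.4
time: 23.25
eef_pos: [0.4426, -0.1273, 0.0806]
orientation: [3.14, 0.0, 1.487]
ft_force: [0.4, 0.5, -0.2]
gripper_width: 0.437
gripper_force: 35.4
t 23.25 tcp [ 0.4426 -0.1273  0.0806] rpy [3.1398 0.0004 1.4868] shift [0.     0.0001 0.0576] rotvec [0.0019 0.0004 0.0668]
```

```bash
python3 drive.py '[[0,0,0,0,0,0.03,0],[0,0,0,0,0,0.05,0],[0,0,0,0,0,0.0585,0],[0,0,0,0,0,0.0585,0],[0,0,0,0,0,0.0585,0]]'
python3 -c "
from h import *
mv([.4428,-.1273,.0215],[np.pi,0,1.42])"
```

```text
time: 23.88
eef_pos: [0.443, -0.1275, 0.0222]
orientation: [3.139, 0.001, 1.487]
ft_force: [-0.5, 0.6, -1.6]
gripper_width: 0.437
gripper_force: 35.4
t 23.88 tcp [ 0.443  -0.1275  0.0222] rpy [3.1388 0.0008 1.4868] shift [ 0.0002 -0.0002  0.0007] rotvec [0.0028 0.0007 0.0668]
```

```bash
python3 drive.py '[[0,0,0,0,0,0.001,0],[0,0,0,0,0,0.001,0],[0,0,0,0,0,0.001,0.6],[0,0,0,0,0,0.001,0.8],[0,0,0,0,0,0.001,1],[0,0,0,0,0,-0.04,1],[0,0,0,0,0,-0.1,1],[0,0,0,0,0,-0.16,1]]'
python3 -c "
from h import *
mv([.4268,.3435,.25],[np.pi,0,1.356])"
```

```text
time: 24.88
eef_pos: [0.441, -0.1268, 0.1821]
orientation: [-3.14, -0.0, 1.487]
ft_force: [1.4, -1.0, -0.1]
gripper_width: 1.001
gripper_force: 0.0
t 24.88 tcp [ 0.441  -0.1268  0.1821] rpy [-3.1403 -0.0004  1.4867] shift [ 0.4674 -0.0537 -0.0677] rotvec [-0.0013 -0.0003  0.1307]
```

```bash
python3 drive.py '[[0,0,0,0.04,-0.004,-0.04,1],[0,0,0,0.1,-0.011,-0.05,1],[0,0,0.03,0.16,-0.018,-0.05,1],[0,0,0.05,0.22,-0.025,-0.05,1],[0,0,0.07,0.28,-0.032,-0.05,1],[0,0,0.09,0.34,-0.039,-0.05,1],[0,0,0.11,0.40,-0.046,-0.05,1],[0,0,0.13,0.4674,-0.0537,0.0,1]]' >/dev/null
python3 drive.py '[[0,0,0,0,0,0.03,1],[0,0,0,0,0,0.06,1],[0,0,0,0,0,0.06,1]]'
python3 - <<'E'
from h import *
mv([.4268,.3435,.012],[np.pi,0,1.356])
s=robot.read_camera("side");t=robot.read_camera("top")
crop(s,250,200,66,100,6,"pics/a.png");crop(t,270,150,66,100,6,"pics/b.png")
cv2.imwrite("pics/c13.png",np.hstack([cv2.imread("pics/a.png"),cv2.imread("pics/b.png")]))
E
```

```text
time: 26.25
eef_pos: [0.4252, 0.3243, 0.1308]
orientation: [-3.136, 0.005, 1.357]
ft_force: [0.1, -1.1, -0.5]
gripper_width: 0.998
gripper_force: 0.0
t 26.25 tcp [0.4252 0.3243 0.1308] rpy [-3.1363  0.0053  1.3573] shift [ 0.0197 -0.0019  0.1187] rotvec [-0.0053  0.0053  0.0013]
```

View pics/c13.png

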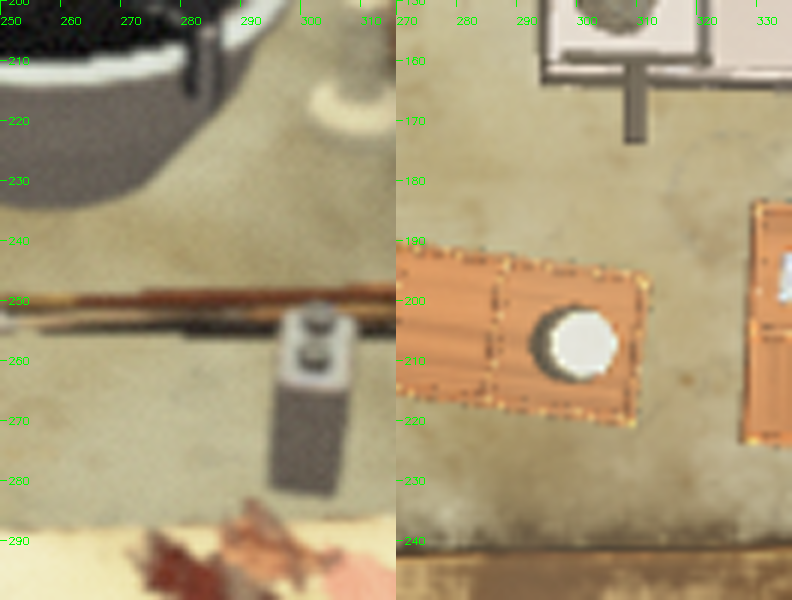

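The ink bottle stands in the square bay (cap at (300,207)) and the tin is untouched. Now grasping the tin.

```bash
python3 drive.py '[[0,0,0,0.0197,-0.0019,0.02,1],[0,0,0,0.0197,-0.0019,0.05,1],[0,0,0,0.0197,-0.0019,0.08,1],[0,0,0,0.0197,-0.0019,0.11,1],[0,0,0,0.0197,-0.0019,0.114,1],[0,0,0,0.0197,-0.0019,0.114,1]]'
python3 drive.py '[[0,0,0,0,0,0,0],[0,0,0,0,0,0,0],[0,0,0,0,0,0,0],[0,0,0,0,0,0,0],[0,0,0,0,0,0,0],[0,0,0,0,0,0,0]]' 40
python3 drive.py '[[0,0,0,0,0,-0.03,0],[0,0,0,0,0,-0.09,0],[0,0,0,0,0,-0.15,0],[0,0,0,0,0,-0.21,0],[0,0,0,0,0,-0.23,0]]'
python3 - <<'E'
from h import *
# narrow bay centre
c=np.array([.447,-.100])+.0375*np.array([.151,.9885]);print(c)
mv([*c,.25],[np.pi,0,-.152])
E
```

```text
time: 27.1
eef_pos: [0.4315, 0.3461, 0.0214]
orientation: [3.14, -0.002, 1.356]
ft_force: [0.3, 0.4, 0.7]
gripper_width: 1.001
gripper_force: 0.0
time: 27.85
eef_pos: [0.4306, 0.3458, 0.0206]
orientation: [3.141, -0.001, 1.357]
ft_force: [-0.9, -1.1, 5.4]
gripper_width: 0.338
gripper_force: 40.7
time: 28.48
eef_pos: [0.4321, 0.3466, 0.2544]
orientation: [3.136, -0.005, 1.357]
ft_force: [0.2, -0.1, -2.4]
gripper_width: 0.341
gripper_force: 40.1
[ 0.4527 -0.0629]
t 28.48 tcp [0.4321 0.3466 0.2544] rpy [ 3.1362 -0.0055  1.3569] shift [-0.3959  0.1071  0.0028] rotvec [ 0.0002 -0.0084  1.5089]
```

```bash
python3 drive.py '[[0,0,0.18,-0.03,0.008,0,0],[0,0,0.36,-0.08,0.02,0,0],[0,0,0.54,-0.13,0.035,0,0],[0,0,0.72,-0.18,0.049,0,0],[0,0,0.9,-0.23,0.062,0,0],[0,0,1.08,-0.28,0.076,0,0],[0,0,1.26,-0.33,0.089,0,0],[0,0,1.44,-0.38,0.103,0,0]]' >/dev/null
python3 drive.py '[[0,0,0.069,0,0,0,0],[0,0,0.069,0,0,0.05,0],[0,0,0.069,0,0,0.11,0],[0,0,0.069,0,0,0.17,0],[0,0,0.069,0,0,0.17,0],[0,0,0.069,0,0,0.17,0]]'
python3 - <<'E'
from h import *
mv([.454,-.0629,.028],[np.pi,0,-.152])
E
```

```text
time: 30.22
eef_pos: [0.4512, -0.048, 0.081]
orientation: [3.141, -0.002, -0.152]
ft_force: [1.0, -0.2, -0.8]
gripper_width: 0.339
gripper_force: 40.3
t 30.23 tcp [ 0.4512 -0.048   0.081 ] rpy [ 3.1415 -0.0017 -0.1521] shift [0.0049 0.0143 0.053 ] rotvec [ 0.0001 -0.0017 -0.0001]
```

```bash
python3 drive.py '[[0,0,0,0.005,0.0143,0,0],[0,0,0,0.005,0.0143,0.02,0],[0,0,0,0.005,0.0143,0.045,0],[0,0,0,0.005,0.0143,0.052,0],[0,0,0,0.005,0.0143,0.052,0],[0,0,0,0.005,0.0143,0.052,0]]'
python3 -c "
from h import *
mv([.454,-.0629,.026],[np.pi,0,-.152])"
```

```text
time: 30.98
eef_pos: [0.4544, -0.0632, 0.0293]
orientation: [3.141, -0.003, -0.152]
ft_force: [-0.3, 0.8, -2.1]
gripper_width: 0.339
gripper_force: 40.4
t 30.98 tcp [ 0.4544 -0.0632  0.0293] rpy [ 3.1413 -0.0031 -0.1523] shift [-0.0004 -0.0003  0.0033] rotvec [ 0.0003 -0.0031 -0.0003]
```

```bash
python3 drive.py '[[0,0,0,0,0,0.0035,0],[0,0,0,0,0,0.0035,0],[0,0,0,0,0,0.0035,0],[0,0,0,0,0,0.0035,0.45],[0,0,0,0,0,0.0035,0.55],[0,0,0,0,0,0.0035,0.55],[0,0,0,0,0,-0.05,0.55],[0,0,0,0,0,-0.11,0.55]]'
python3 drive.py '[[0,0,0,0,-0.05,-0.05,0.55],[0,0,0,0,-0.11,-0.07,0.55],[0,0,0,0,-0.17,-0.07,0.55],[0,0,0,0,-0.23,-0.07,0.55],[0,0,0,0,-0.29,-0.07,0.55],[0,0,0,0,-0.35,-0.07,0.55],[0,0,0,0,-0.35,-0.07,0.55],[0,0,0,0,-0.35,-0.07,0.55]]'
python3 - <<'E'
from h import *
s=robot.read_camera("side");t=robot.read_camera("top")
crop(s,190,125,130,90,5,"pics/a.png");crop(t,200,130,175,110,4,"pics/b.png")
a,b=cv2.imread("pics/a.png")[:,:650],cv2.imread("pics/b.png")
cv2.imwrite("pics/c14.png",cv2.resize(np.vstack([cv2.copyMakeBorder(a,0,0,0,700-a.shape[1],0),b]),None,fx=.67,fy=.67,interpolation=cv2.INTER_AREA))
E
```

```text
time: 31.98
eef_pos: [0.4512, -0.0624, 0.1375]
orientation: [-3.141, 0.005, -0.152]
ft_force: [1.2, -0.2, 0.1]
gripper_width: 0.55
gripper_force: 0.0
time: 32.98
eef_pos: [0.5052, 0.2828, 0.2071]
orientation: [3.14, 0.001, -0.151]
ft_force: [0.2, 0.5, -0.6]
gripper_width: 0.548
gripper_force: 0.0
```

View pics/c14.png

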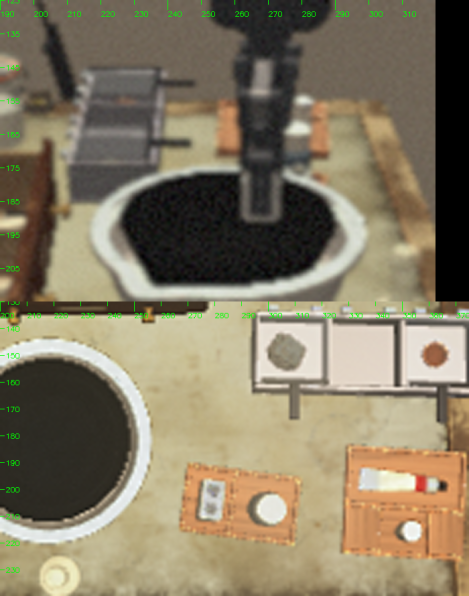

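The final picture shows the tin at (278,204) in the narrow bay and the ink bottle in the square bay. The tube and white bottle are in the larger tray, the muller is untouched, and only the middle lid is open. Handing in.

```bash
python3 drive.py '[[0,0,0,0,0,0,0.55],[0,0,0,0,0,0,0.55],[0,0,0,0,0,0,0.55]]'; python3 -c "
from bench import robot
print(robot.job_done())"
```

```text
time: 33.45
eef_pos: [0.5061, 0.2827, 0.2081]
orientation: [-3.141, -0.0, -0.153]
ft_force: [-0.0, 0.7, -0.1]
gripper_width: 0.553
gripper_force: 0.0
the job is handed in; nothing more can be done
None
```

Both kits are made up and the job was handed in at about 33 s: the last pictures show all four items in their bays, only the middle lid open and the muller where it stood; the hand-in gave no verdict.

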